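Set out empty jars for a test fill

TASK

Set out the three empty, open amber jars for a test fill: stand each one upright in the round nest whose recess fits it (blue for the large jar, white for the medium, green for the small), largest jar first, then the medium, then the small. They are glass, so set them down gently rather than dropping them, and leave the capped jars, the clear jar and the loose cap where they are.

Things in the scene. Friction and masses are not known exactly. Their poses are not given: they have to be found in the camera images.
- jar_large: large empty amber glass jar, open at the top, standing upright: 64 mm diameter, 76 mm high, wall 3 mm, straight side up to 62 mm, then a neck of 58 mm diameter. Loose, about 160 g. Origin: centre of its underside; z up along its axis.
- jar_medium: medium empty amber glass jar, open at the top, standing upright: 50 mm diameter, 62 mm high, wall 3 mm, straight side up to 48 mm, then a neck of 44 mm diameter. Loose, about 100 g. Origin: centre of its underside; z up along its axis.
- jar_small: small empty amber glass jar, open at the top, standing upright: 38 mm diameter, 50 mm high, wall 3 mm, straight side up to 36 mm, then a neck of 32 mm diameter. Loose, about 60 g. Origin: centre of its underside; z up along its axis.
- nest_large: blue plastic jar nest, a round disc with a shallow recess for the large jar, fixed to the bench: 94 mm outer diameter, 10 mm high; recess 74 mm in diameter, 6 mm deep, its floor 4 mm above the bench. Origin: centre of its underside, on the bench; z up.
- nest_medium: white plastic jar nest, a round disc with a shallow recess for the medium jar, fixed to the bench: 80 mm outer diameter, 10 mm high; recess 60 mm in diameter, 6 mm deep, its floor 4 mm above the bench. Origin: centre of its underside, on the bench; z up.
- nest_small: green plastic jar nest, a round disc with a shallow recess for the small jar, fixed to the bench: 68 mm outer diameter, 10 mm high; recess 48 mm in diameter, 6 mm deep, its floor 4 mm above the bench. Origin: centre of its underside, on the bench; z up.
- capped_large: filled amber jar closed with a black cap, 64 mm diameter, 78 mm high with the cap; loose, stays where it is. Origin: centre of its underside.
- capped_small: filled amber jar closed with a black cap, 38 mm diameter, 52 mm high with the cap; loose, stays where it is. Origin: centre of its underside.
- clear_jar: open jar of clear glass, 50 mm diameter, 62 mm high; loose, stays where it is. Origin: centre of its underside.
- lid: loose black cap lying flat on the bench, 64 mm diameter, 14 mm high; stays where it is. Origin: centre of its underside.
Not all that is in view belongs to the job. Leave any yellow look-alike of the jar_medium alone.

How it is judged:
By the outcome, as a careful person would: the job done as asked, in the order asked, and still so for the second after the job is handed in, with the robot touching nothing.
It also fails if it takes over 90 s, if anything falls off the work surface, if the arm or the gripper's body presses on something with over 40 N, if the wrist force passes 120 N, or if a joint passes its speed limit or range.

ROBOT

A 7-joint arm with a two-finger parallel gripper is mounted at the origin on the work surface. World frame = base frame: x ahead of the robot, y to its left, z up, the work surface at z = 0. Lengths are in m, angles in degrees, forces in N, time in s.
With the tool pointing down it reaches from about 0.4 to 0.85 m from the base axis. Payload 10.4 kg.
Tool frame: the origin (TCP) lies between the finger pads; the fingertips stand 17 mm ahead of it and the grasp point (between the pads) lies 2 mm behind it; z points along the fingers, y is the line along which they close (so a half turn about z gives the same grasp; the last joint's range is limited). The gripper opens to 85 mm and grips with 20 to 120 N. Pads are 22 mm wide; open, the fingers measure 114 mm over their backs; the gripper's body (76 mm by 85 mm) begins 54 mm behind the grasp point. The pads swing forward as they close: fully open they stand 13 mm farther back than shut.
Start: joints at [70.382, 19.034, -3.707, 83.658, 1.238, 77.344, -5.071], TCP at [0.197, -0.593, 0.248] pointing down, gripper open.
Joint ranges: [-148.97, 148.97], [-28.65, 121.19], [-84.17, 76.75], [9.2, 138.47], [-72.65, 252.65], [3.7, 117.97], [-149.18, 149.18]. Speed limits (degrees/s): [127.2, 127.2, 159.86, 159.86, 180, 180, 180].

INTERFACE

Orientations are given as [roll, pitch, yaw] about the fixed x, y, z axes, in that order (R = Rz(yaw) Ry(pitch) Rx(roll)).
In Python, from plant import r, hand, inverse_kinematics, readout, cams, job gives the robot as it stands. Calls block until the motion is done:
- r.move_ptp(position, orientation): joint-space move of the TCP to a pose.
- r.move_linear(position, vel=0.15, ori=None, guard=None): straight line of the TCP; ori=None keeps the orientation; vel is the mean speed in m/s. With guard (N) it stops when the force on the tool has changed by that much, and returns True; else False.
- r.goto_joints(angles): joint-space move.
- hand.grip(opening, strength=None): opening from 0.0 (shut) to 1.0 (fully open); strength is the grip in N (None keeps the last); returns when the fingers have stopped.
- r.wait(seconds).
- inverse_kinematics(position, orientation): joint angles nearest the present ones, or None.
- readout.read_state(): the state.
- cams.get_image(name): name is "scene" or "top" or "wrist"; returns the picture (384x512x3 uint8, blue, green, red); there is no depth.
- cams.camera_info(name): a dict with "fx", "fy", "cx", "cy" (pixels), "origin" and "attitude" of the camera in the world. Camera axes: x right, y down, z forward; pixel columns grow to the right and rows downward; lengths in m; the calibration is good to about 2 mm. A picture is of the moment at which its call begins: read the wrist's pose just before it. camera_info takes no time and is no camera call; for the wrist camera it gives the pose at the moment of the call.
A pose or a line that the arm cannot do raises r.IKError and nothing moves.
- job.job_done(): hands the job in; it is judged then, once.
The state is a dict: "time_s": time; "joints": joint angles; "joint_vel": joint speeds; "joint_torque": joint torques, N m; "position": TCP position; "tool_rot": TCP orientation; "wrist_force": force on the tool from outside, world axes, zero at the start; "wrist_torque": the same for the moment, N m; "finger_gap": opening from 0.0 (shut) to 1.0 (fully open); "grip_force": force on a finger pad.
Only numpy, scipy, OpenCV 4.12 (cv2) and the standard library are available. Lean on these libraries where they do the work, as an engineer would, in place of code of your own. Each camera call takes 0.05 s, during which the arm holds its last target. There are 200 camera calls.

## Working session

There is one attempt and no reset: what is moved stays moved. The work goes in short steps, each a Python script; the robot and the scene stay as the last script left them, time stands still between calls to the robot, and variables do not carry over. Pictures are saved under pics/ and viewed, at most 14 in all, crops included, and the job is handed in when it is done.

```bash
mkdir -p pics; ls; python3 - <<'E'
from plant import r,cams,readout
import cv2
for n in("scene","top"):
    cv2.imwrite(f"pics/{n}0.png",cams.get_image(n)); print(n,cams.camera_info(n))
print(cams.camera_info("wrist"));s=readout.read_state();print(s["time_s"],s["position"],s["tool_rot"])
E
```

```text
pics
scene {'fx': 425.5183900493897, 'fy': 425.5183900493897, 'cx': 253.49884533523507, 'cy': 188.21986994114587, 'origin': array([ 1.11783878, -0.08248752,  0.97380529]), 'attitude': array([-149.18582218,   -0.22740566,   79.3529676 ])}
top {'fx': 405.7166791264586, 'fy': 405.7166791264586, 'cx': 256.2086319422364, 'cy': 191.17136794970546, 'origin': array([0.36965348, 0.01589081, 1.00455292]), 'attitude': array([-169.71505514,   -0.34712195,  -88.38814535])}
{'fx': 310.33974532083136, 'fy': 310.33974532083136, 'cx': 258.7588889046873, 'cy': 194.9827405821579, 'origin': array([ 0.26390563, -0.57211734,  0.37379555]), 'attitude': array([ 1.63881749e+02,  7.10624876e-02, -7.16619827e+01])}
0.1 [ 0.19635965 -0.59304946  0.24763182] [-1.79932328e+02  5.49374497e-03  1.83228828e+01]
```

View pics/top0.png

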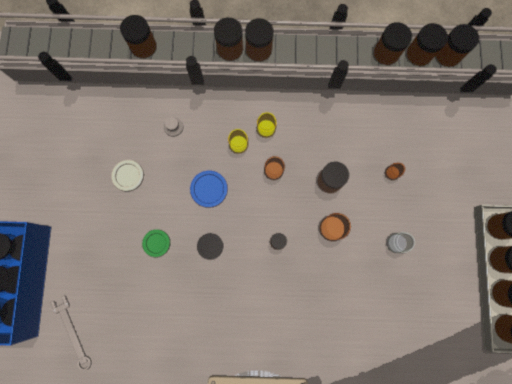

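View pics/scene0.png

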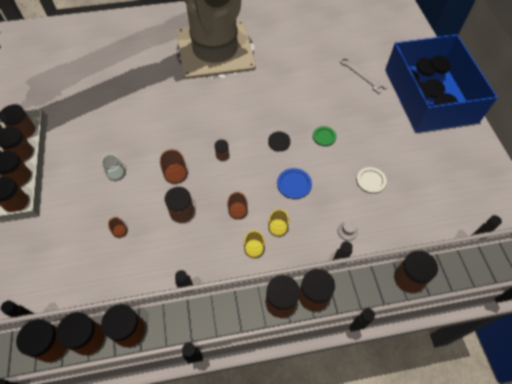

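The top view (and the scene view, which agrees) shows these candidates:
- **Open amber jars:** large (333,228), medium (274,169), small (393,172).
- **Look-alikes:** capped_large (334,177), capped_small (278,241), yellow jars (266,126) and (238,143), clear jar (400,243), lid (210,246), plus the jars on the conveyor and in the crate.
- **Nests:** blue (209,189), white (127,176), green (156,243).

By the description I choose the three open amber jars, and I'll check them in a close crop.

```bash
cat > h.py <<'E'
import numpy as np, cv2
from scipy.spatial.transform import Rotation as R
def ray(ci,uv):
    d=np.array([(uv[0]-ci["cx"])/ci["fx"],(uv[1]-ci["cy"])/ci["fy"],1.])
    return R.from_euler("xyz",ci["attitude"],degrees=True).apply(d)
def plane(ci,uv,z):
    d=ray(ci,uv);o=np.array(ci["origin"]);return o+d*(z-o[2])/d[2]
def proj(ci,p):
    q=R.from_euler("xyz",ci["attitude"],degrees=True).inv().apply(np.array(p)-ci["origin"])
    return np.array([ci["cx"]+ci["fx"]*q[0]/q[2],ci["cy"]+ci["fy"]*q[1]/q[2]])
def blobs(mask,amin=60):
    cs,_=cv2.findContours(mask.astype(np.uint8),cv2.RETR_EXTERNAL,cv2.CHAIN_APPROX_NONE)
    return [c for c in cs if cv2.contourArea(c)>amin]
E
python3 - <<'E'
from h import *
from plant import cams
im=cv2.imread("pics/top0.png");ci=cams.camera_info("top")
hsv=cv2.cvtColor(im,cv2.COLOR_BGR2HSV);H,S,V=cv2.split(hsv)
roi=np.zeros(H.shape,bool);roi[100:290,60:450]=1
for n,m,z in(("blue",(H>100)&(H<130)&(S>120),.01),("green",(H>45)&(H<90)&(S>100),.01),("white",(V>195)&(S<60),.01),("amber",(H<14)&(S>120),.03),("yellow",(H>22)&(H<35)&(S>150),.03),("dark",(V<60)&(S<120),.03)):
    for c in blobs(m&roi):
        (u,v),(a,b),t=cv2.fitEllipse(c);w=[plane(ci,p,z) for p in c[:,0].astype(float)]
        w=np.array(w)[:,:2];print(n,round(u,1),round(v,1),round(a,1),round(b,1),plane(ci,(u,v),z).round(4)[:2],"ext",np.ptp(w,0).round(3))
cr=[cv2.resize(im[v-34:v+34,u-34:u+34],(266,266),interpolation=cv2.INTER_CUBIC) for u,v in((333,228),(274,169),(393,172))]
cv2.imwrite("pics/crop1.png",np.hstack(cr))
E
```

```text
blue 208.4 188.4 35.0 35.7 [0.5537 0.1343] ext [0.089 0.09 ]
green 155.6 242.8 25.2 26.3 [0.4157 0.2559] ext [0.063 0.062]
amber 334.4 226.7 24.8 28.4 [ 0.4653 -0.1756] ext [0.063 0.07 ]
amber 395.0 170.5 13.4 19.3 [ 0.6086 -0.3262] ext [0.039 0.045]
amber 273.8 167.8 18.1 20.9 [ 0.6064 -0.0269] ext [0.054 0.045]
yellow 237.6 140.5 18.1 23.2 [0.6738 0.065 ] ext [0.06  0.048]
yellow 266.1 124.2 18.1 23.7 [ 0.7186 -0.0051] ext [0.061 0.046]
```

View pics/crop1.png

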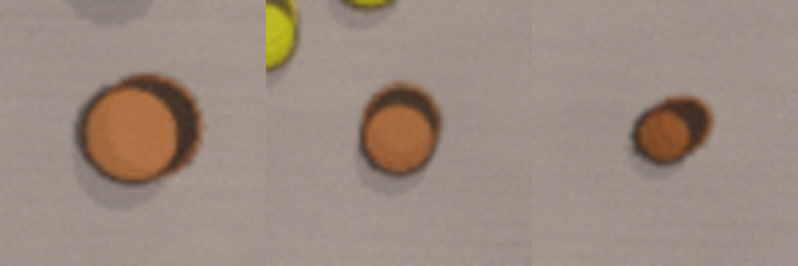

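The crop confirms three open amber jars: each shows a bright inner floor disc with a darker inner wall and rim, and no black cap. Next I'll refine the positions with both fixed cameras.

```bash
python3 - <<'E'
from h import *
from plant import cams,inverse_kinematics
def run(name,seeds):
    im=cv2.imread(f"pics/{name}0.png");ci=cams.camera_info(name)
    H,S,V=cv2.split(cv2.cvtColor(im,cv2.COLOR_BGR2HSV))
    M={"blue":((H>100)&(H<130)&(S>120),.009),"green":((H>45)&(H<90)&(S>100),.009),"white":((V>185)&(S<45)&(im[...,1]>=im[...,2]-8),.009),
       "floor":((H<18)&(S>110)&(V>(125 if name=="top" else 90)),.003)}
    for k,(m,z) in M.items():
        for c in blobs(m,50):
            (u,v),(a,b),t=cv2.fitEllipse(cv2.convexHull(c));p=plane(ci,(u,v),z)
            if .38<p[0]<.75 and abs(p[1])<.45: print(name,k,round(u,1),round(v,1),round(a,1),round(b,1),p[:2].round(4))
run("top",0);run("scene",0)
for p in ((.465,-.176),(.608,-.027),(.605,-.32),(.554,.134),(.575,.33),(.416,.256)):
    for yaw in(0,90): print(p,yaw,inverse_kinematics([*p,.2],[180,0,yaw]))
E
```

```text
top blue 208.3 188.4 35.6 36.5 [0.5538 0.1346]
top green 155.6 242.7 25.9 27.0 [0.4157 0.2561]
top white 126.4 174.6 28.5 30.3 [0.5831 0.3414]
top floor 332.3 227.9 22.1 23.6 [ 0.4649 -0.1756]
top floor 392.6 171.8 9.8 11.1 [ 0.6114 -0.3295]
top floor 273.7 169.8 16.0 16.7 [ 0.6078 -0.0277]
scene blue 294.0 183.0 29.1 33.8 [0.5569 0.1365]
scene green 324.1 135.6 17.7 22.0 [0.4179 0.2581]
scene white 371.4 179.3 23.4 29.5 [0.5832 0.3431]
scene floor 118.5 230.0 10.9 13.2 [ 0.6077 -0.3268]
scene floor 237.1 209.7 15.6 16.7 [ 0.6052 -0.0251]
scene floor 174.5 172.8 18.2 21.4 [ 0.4624 -0.1733]
(0.465, -0.176) 0 [ 39.97955371   6.59589165 -25.98062036 105.20929218   3.09208098
  68.88442927 -76.96639841]
(0.465, -0.176) 90 [ 46.64346002   7.31194907 -33.16119475 104.89612279   4.27575843
  69.0262773   12.16319487]
(0.608, -0.027) 0 [  27.87627893   23.07387125  -37.91794438   88.43500812   14.54759789
   73.50455015 -101.96564242]
(0.608, -0.027) 90 [ 30.90913929  24.13458183 -42.1402011   88.27301257  16.58190624
  74.0053706  -13.32963082]
(0.605, -0.32) 0 [ 35.37827203  28.96633984 -1
[... 164 characters left out ...]
15.58167939]
(0.554, 0.134) 0 [  28.27584454   23.95485985  -58.03553509   93.69274021   20.98317145
   74.13601912 -123.38300628]
(0.554, 0.134) 90 [ 31.59847397  26.34272962 -63.29504361  93.55839913  24.19986739
  75.24708405 -35.62265776]
(0.575, 0.33) 0 [  -2.03937815   32.57857798  -46.25826558   79.08689287   23.42471312
   78.1102552  -138.50418857]
(0.575, 0.33) 90 [  9.78300992  43.88262375 -70.54378605  78.43905949  40.97998947
  85.31038901 -58.1690173 ]
(0.416, 0.256) 0 [ -44.39167984    3.59359904    7.72564455  107.99058562   -0.51906313
   68.44915296 -126.49037272]
(0.416, 0.256) 90 [ 19.39115068  10.83970376 -60.81140574 105.10684522  10.07215372
  69.84779058 -44.48083724]
```

```bash
python3 - <<'E'
from h import *
from plant import r,cams,readout,hand
r.move_ptp([.465,-.175,.22],[180,0,90])
ci=cams.camera_info("wrist");im=cams.get_image("wrist");cv2.imwrite("pics/w1.png",im)
s=readout.read_state();print(s["time_s"],s["position"],s["wrist_force"],s["finger_gap"],ci)
for z in(.003,.062,.076):print(proj(ci,[.465,-.175,z]))
E
```

```text
1.9583 [ 0.46473795 -0.17637576  0.21995852] [ 0.65886081 -0.86393216 -0.06224401] 0.9982508571525698 {'fx': 310.33974532083136, 'fy': 310.33974532083136, 'cx': 258.7588889046873, 'cy': 194.9827405821579, 'origin': array([ 0.46567723, -0.10724116,  0.34616486]), 'attitude': array([ 1.63904053e+02,  4.07777545e-02, -1.55255304e-01])}
[258.53680514 168.23444161]
[258.4490066  180.43447318]
[258.42292364 184.05882699]
```

View pics/w1.png

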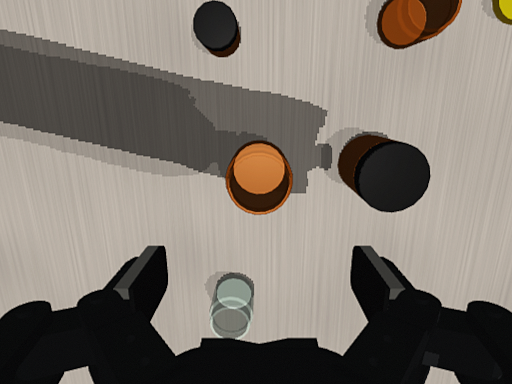

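The wrist view shows the large open jar with its floor disc at (259,168) (predicted 258.5,168.2), so it stands at (0.465,-0.175) with capped_large clear to the right. I'll pick it and place it in the blue nest.

```bash
cat > act.py <<'E'
from h import *
from plant import r,cams,readout,hand
O=[180,0,90]
def st(t):
    s=readout.read_state();print(t,round(s["time_s"],1),s["position"].round(4),"gap",round(s["finger_gap"],3),"grip",round(float(np.max(s["grip_force"])),1),"F",np.round(s["wrist_force"],1),flush=True)
def pick(xy,hg,up=.14):
    z=hg-.002   # TCP is 2 mm ahead of (below) the grasp point
    r.move_linear([*xy,z+.03],vel=.2)
    if r.move_linear([*xy,z],vel=.05,guard=6): st("CONTACT"); raise SystemExit
    hand.grip(0.0,40); st("gripped")
    r.move_linear([*xy,z+.02],vel=.05); r.move_linear([*xy,z+up],vel=.2); st("lifted")
def place(xy,hg,up=.14):
    z=hg-.002+.004
    r.move_ptp([*xy,z+up],O); st("over nest")
    r.move_linear([*xy,z+.012],vel=.15); r.wait(.2)
    print("contact",r.move_linear([*xy,z-.003],vel=.015,guard=2.5)); st("down")
E
python3 - <<'E'
from act import *
pick([.465,-.175],.042)
place([.555,.1355],.042)
cv2.imwrite("pics/w2.png",cams.get_image("wrist"))
E
```

```text
gripped 4.0 [ 0.4652 -0.1751  0.0408] gap 0.706 grip 42.1 F [-3.2  1.3  9.3]
lifted 5.3 [ 0.4643 -0.1749  0.1788] gap 0.709 grip 43.6 F [-0.   0.3 -2.2]
over nest 6.5 [0.5551 0.1337 0.1834] gap 0.709 grip 43.6 F [ 1.3 -0.5 -2.3]
contact True
down 8.4 [0.5549 0.1355 0.045 ] gap 0.708 grip 44.3 F [-0.8  0.   6.1]
```

View pics/w2.png

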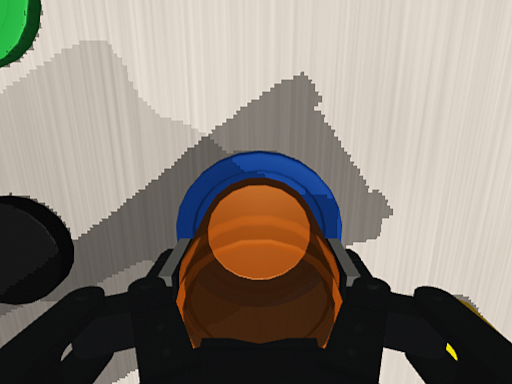

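The large jar is centred in the blue nest, with the recess ring visible evenly around it. Contact came at z=0.045, against 0.0448 expected for the recess floor. I'll release it and go to the medium jar.

```bash
cat >> act.py <<'E'
def release(xy,up=.2):
    hand.grip(1.0); r.wait(.2); st("open")
    p=readout.read_state()["position"]; r.move_linear([p[0],p[1],p[2]+.03],vel=.05); r.move_linear([p[0],p[1],up],vel=.2)
def floor(xy,name,half):
    r.move_ptp([*xy,.2],O); r.wait(.2)
    ci=cams.camera_info("wrist");im=cams.get_image("wrist");cv2.imwrite(f"pics/{name}.png",im)
    H,S,V=cv2.split(cv2.cvtColor(im,cv2.COLOR_BGR2HSV)); u0=proj(ci,[*xy,.003])
    for c in blobs((H<18)&(S>110)&(V>150),100):
        (u,v),(a,b),t=cv2.fitEllipse(cv2.convexHull(c))
        if np.hypot(u-u0[0],v-u0[1])<40: print("floor",round(u,1),round(v,1),"pred",u0.round(1),"size",round(a,1),round(b,1),plane(ci,(u,v),.003).round(4))
    i,j=u0.astype(int); st(name)
E
python3 - <<'E'
from act import *
release([.555,.1355])
cv2.imwrite("pics/nest1.png",cams.get_image("wrist"))
floor([.607,-.0265],"w3",0)
a,b=cv2.imread("pics/nest1.png"),cv2.imread("pics/w3.png")
cv2.imwrite("pics/pair.png",cv2.resize(np.hstack([a,b]),(800,300)))
E
```

```text
open 9.1 [0.5543 0.1352 0.0442] gap 1.0 grip 0.0 F [-0.2 -0.2  0.3]
floor 259.1 176.1 pred [258.5 174.8] size 38.9 40.1 [ 0.6077 -0.0279  0.003 ]
w3 11.6 [ 0.6069 -0.0252  0.2   ] gap 0.998 grip 0.0 F [ 0.2  0.5 -0.2]
```

View pics/pair.png

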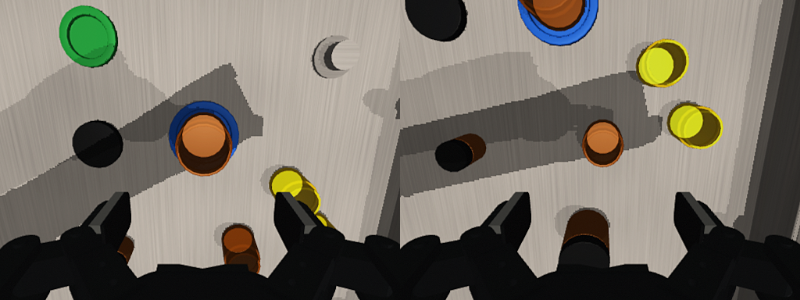

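Left half: the large jar stands upright in the blue nest. Right half: the medium jar is at about (602,140), and the yellow jars are clear of the fingers. I'll place the medium jar.

```bash
python3 - <<'E'
from act import *
xy=[.6075,-.0275];n=[.5832,.342]
pick(xy,.033)
place(n,.033)
cv2.imwrite("pics/w4.png",cams.get_image("wrist"))
E
```

```text
gripped 13.7 [ 0.6078 -0.0275  0.0317] gap 0.548 grip 41.1 F [-2.3  0.1  6.5]
lifted 14.9 [ 0.6068 -0.0277  0.1696] gap 0.552 grip 41.2 F [-0.2  0.3 -1.9]
over nest 16.3 [0.5843 0.34   0.1747] gap 0.557 grip 41.2 F [-0.1 -0.4 -1. ]
contact True
down 18.3 [0.5831 0.3419 0.0358] gap 0.547 grip 41.8 F [ 0.2 -0.6  5.2]
```

View pics/w4.png

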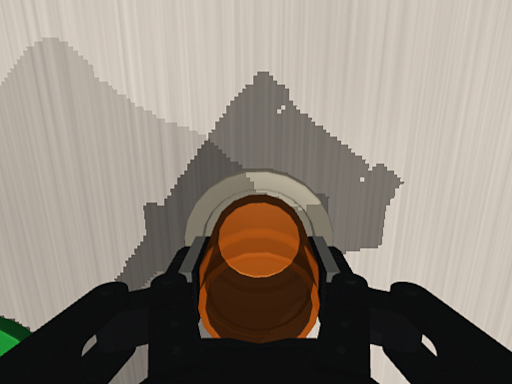

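The medium jar is centred in the white nest recess. Contact came at z=0.0358, against 0.0357 expected. I'll release it and look at the small jar.

```bash
python3 - <<'E'
from act import *
release([.5832,.342])
cv2.imwrite("pics/nest2.png",cams.get_image("wrist"))
floor([.6095,-.328],"w5",0)
a,b=cv2.imread("pics/nest2.png"),cv2.imread("pics/w5.png")
cv2.imwrite("pics/pair2.png",cv2.resize(np.hstack([a,b]),(800,300)))
E
```

```text
open 19.0 [0.5826 0.3415 0.035 ] gap 0.999 grip 0.0 F [ 0.1  0.2 -0.1]
floor 258.6 174.6 pred [257.9 173.9] size 27.5 28.4 [ 0.6102 -0.3287  0.003 ]
w5 23.2 [ 0.6097 -0.3275  0.2   ] gap 0.998 grip 0.0 F [ 0.1 -0.1  0.4]
```

View pics/pair2.png

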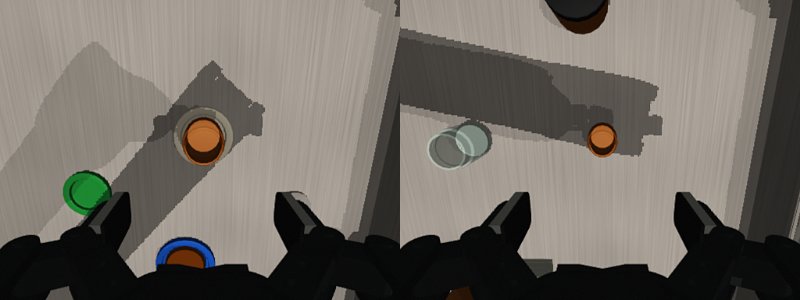

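The medium jar stands upright in the white nest (left). The small jar at (602,137) has free space around it (right). I'll place the small one.

```bash
python3 - <<'E'
from act import *
pick([.610,-.3285],.028)
place([.4165,.2568],.028)
cv2.imwrite("pics/w6.png",cams.get_image("wrist"))
E
```

```text
gripped 25.4 [ 0.6102 -0.3286  0.0265] gap 0.409 grip 40.2 F [-0.2  0.2  4.7]
lifted 26.7 [ 0.6093 -0.3283  0.1645] gap 0.409 grip 39.8 F [-1.  -0.6 -1.3]
over nest 28.9 [0.4172 0.2562 0.17  ] gap 0.405 grip 39.8 F [-0.3  0.3 -0.7]
contact True
down 30.8 [0.4165 0.2567 0.0305] gap 0.408 grip 40.6 F [-1.  -2.   5.9]
```

View pics/w6.png

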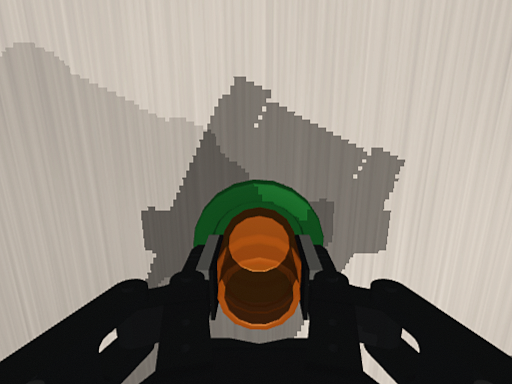

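The small jar is centred in the green nest, seated at z=0.0305 as expected. I'll release, back off and check the whole scene.

```bash
python3 - <<'E'
from act import *
release([.4165,.2568],.25)
r.move_ptp([.45,-.35,.3],O); st("clear")
im=cams.get_image("top");cv2.imwrite("pics/top1.png",im);t0=cv2.imread("pics/top0.png")
cv2.imwrite("pics/fin.png",cv2.resize(np.hstack([im[90:300,90:290],cams.get_image("scene")[90:300,200:420]]),(800,400)))
for n,(u,v) in dict(cl=(334,177),cs=(278,241),lid=(210,246),y1=(266,126),y2=(238,143),clear=(402,243)).items():
    d=lambda i:i[v-20:v+20,u-20:u+20].astype(int)
    print(n,np.abs(d(im)-d(t0)).mean().round(1))
E
```

```text
open 31.6 [0.4161 0.2564 0.0301] gap 0.999 grip 0.0 F [-0.1 -0.6  0.2]
clear 35.7 [ 0.4507 -0.3488  0.3   ] gap 1.001 grip 0.0 F [ 0.8 -0.2  0.3]
cl 3.6
cs 4.2
lid 3.7
y1 4.4
y2 4.2
clear 22.4
```

View pics/fin.png

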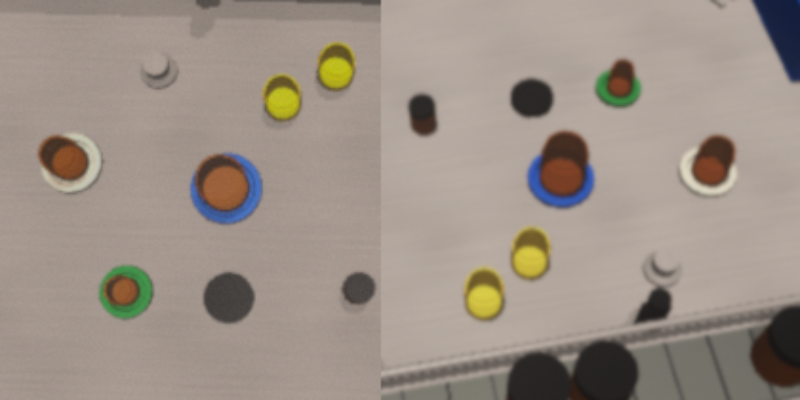

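All three jars stand upright in their nests, and the other items are unchanged. The clear jar's patch differs only because the arm now hangs above it, 0.3 m up. I'll hand the job in.

```bash
python3 -c "
from plant import job;print(job.job_done())"
```

```text
the job is handed in; nothing more can be done
None
```

The large, medium and small amber jars were set down gently, in that order, in the blue, white and green nests, and the job was handed in at about 36 s; the capped jars, the lid and the yellow jars look unmoved in the last top view, and the clear jar was hidden under the arm there, though the arm never touched it.

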